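# Show the painter the bare spot and the filler

### The job

Press the call button down to fetch the painter, then show what needs mending: point straight down with the fingertips at the round bare spot on the white panel and stay there for about two seconds, then point in the same way at the low, wide jar of filler for about two seconds. Keep the fingertips just above each thing, two or three centimetres off and centred on it: the priming is still tacky, so touch neither the panel nor that jar, and leave the other things on the table where they are. Finish with the hand raised well clear, more than 20 cm above the table.

Things in the scene. Friction and masses are not known exactly. Their poses are not given: they have to be found in the camera images.
- call (a joint): the call button's travel, m: 0 = up, 0.006 = fully down; sprung, about 5 N takes it fully down and it comes back up by itself; pressed straight down. It counts as pressed beyond 0.004
- call_top (a point): centre of the top face of the call button: a round grey cap, 40 mm in diameter, on a fixed low white housing on the table, the only such thing. Best pressed with the fingers shut
- panel: fixed white-primed wooden panel lying flat, 240 mm (its x) by 300 mm (its y), 20 mm thick with bare wooden edges; origin at the centre of its underside. It bears three bare brown spots flush with its top face: one round, one long scratch, one L-shaped
- round_spot: the round bare brown spot on the panel, a filled disc 24 mm in diameter; origin at its centre on the panel's top face (20 mm above the table), z up
- scratch: another bare spot, not wanted: a straight scratch 60 mm long and about 6 mm wide; origin at its centre on the panel's top face
- corner_chip: another bare spot, not wanted: L-shaped, 34 mm long legs 9 mm wide; origin near its centre on the panel's top face
- filler: the jar of filler: the low, wide one of three loose closed jars of dull grey-green glass with dark lids; 80 mm in diameter, 50 mm high with its lid; origin at the centre of its underside
- filler_top (a point): centre of the top of the filler jar's lid, 50 mm above the table, z up
- tall_jar: bystander: the tall jar, same glass and lid, 60 mm in diameter, 120 mm high; origin at the centre of its underside
- slim_jar: bystander: the slim jar, same glass and lid, 46 mm in diameter, 75 mm high; origin at the centre of its underside
- mug: bystander: black mug, 80 mm in diameter, 95 mm high, handle at its +y; origin at the centre of its underside
- stone: bystander: dark rubbing stone, 55 x 120 x 22 mm (its x, y, z); origin at the centre of its underside
- muller: bystander: glass paint muller, foot 64 mm in diameter with a thinner handle, 95 mm high; origin at the centre of its underside
- bottle: bystander: white bottle, 84 mm in diameter, 190 mm high, on the left beside the panel; origin at the centre of its underside
- knife: bystander: painting spatula 200 mm long lying flat along its own x, beyond the panel; origin on its underside
Things that resemble listed ones, but are neither listed nor needed, are in the scene too. Of the things shaped like the part that bears call, the white one is meant.

How it is judged (in metres and radians):
On the way, in this order (a step that is already met when the one before it is completed fails the run):
1. the call button is pressed down, beyond 4 mm of its 6 mm (value of joint call above 0.004 m), for 0.05 s.
2. the tool points down at the round bare spot for 1.5 s: TCP within 20 mm of its centre line and less than 75 mm above it (fingertips less than about 55 mm), within 25 degrees of straight down (horizontal distance between the grasp point and round_spot below 0.02 m and z of the grasp point in the frame of round_spot between 0.01 and 0.075 m and angle between the grasp point's own z axis and vertical above 2.7 rad), for 1.5 s.
3. the tool points down at the filler jar's lid for 1.5 s, within the same limits (horizontal distance between the grasp point and filler_top below 0.02 m and z of the grasp point in the frame of filler_top between 0.01 and 0.075 m and angle between the grasp point's own z axis and vertical above 2.7 rad), for 1.5 s.
At the end, for the whole second after the job is handed in: The hand is raised with the TCP more than 0.2 m above the table, the call button is up again (below 2 mm), the filler jar stands upright and at rest within 10 mm of where it was, and every bystander lies within 15 mm of where it was (height (world z) of the grasp point above 0.2 m and value of joint call below 0.002 m and distance of filler from where it was at the start of the episode below 0.01 m and angle between filler's own z axis and vertical below 0.1 rad and linear speed of filler below 0.02 m/s and distance of each of tall_jar, slim_jar, mug, stone, muller, bottle, knife from where it was at the start of the episode below 0.015 m); the robot touches nothing.
It fails at once if the robot touches the tacky panel (contact force between any of the fingers, the arm and panel above 0.3 N).
It fails at once if the robot touches the filler jar (contact force between any of the fingers, the arm and filler above 0.3 N).
It fails at once if a bystander is pushed, lifted or carried more than 15 mm (distance of any of tall_jar, slim_jar, mug, stone, muller, bottle, knife from where it was at the start of the episode above 0.015 m).
It fails at once if the filler jar is moved or lifted more than 10 mm (distance of filler from where it was at the start of the episode above 0.01 m).
It also fails if it takes over 54 s, if anything falls off the work surface, if the arm or the gripper's body presses on something with over 40 N, if the wrist force passes 120 N, or if a joint passes its speed limit or range.

### The arm

A 6-joint arm with a two-finger parallel gripper is mounted at the origin on the work surface. World frame = base frame: x ahead of the robot, y to its left, z up, the work surface at z = 0. Lengths are in m, angles in degrees, forces in N, time in s.
With the tool pointing down it reaches from about 0.35 to 0.875 m from the base axis. Payload 4.2 kg.
Tool frame: the origin (TCP) lies between the finger pads, 19 mm behind the fingertips; this is the grasp point; z points along the fingers, y is the line along which they close (so a half turn about z gives the same grasp; the last joint's range is limited). The gripper opens to 85 mm and grips with 20 to 120 N. Pads are 22 mm wide; open, the fingers measure 114 mm over their backs; the gripper's body (76 mm by 85 mm) begins 54 mm behind the grasp point. The pads swing forward as they close: fully open they stand 13 mm farther back than shut.
Start: joints at [87.009, 22.042, 0.453, 0, -68.411, -14.817], TCP at [0.191, 0.595, 0.25] pointing down, gripper open.
Joint ranges: [-179.83, 179.83], [-69.29, 118.12], [-61.27, 80.66], [-181.25, 117.63], [-171.15, -9.14], [-177.46, 177.46]. Speed limits (degrees/s): [159.86, 159.86, 180, 180, 180, 180].

### API

Orientations are given as [roll, pitch, yaw] about the fixed x, y, z axes, in that order (R = Rz(yaw) Ry(pitch) Rx(roll)).
In Python, from rig import r, imaging, close_job gives the robot as it stands.
- The arm moves only by the tool servo_tool, never from a script. Its arguments are lists of equal length, an entry for each row: "offset": the shift along the tool's x, y, z scaled (see below), a list of three; "twist": the turn, a rotation vector about the tool's x, y, z scaled (see below), a list of three; "jaw": the opening, from 0 (shut) to 1 (fully open). In form: {"offset": [[x, y, z], ...], "twist": [[rx, ry, rz], ...], "jaw": [jaw, ...]}. A call has 1 to 12 rows; each row shifts and turns the commanded pose from where the row before left it, along the tool's axes as they then stand; what a row does not reach is not made up. The controller multiplies each number of a shift by 10 cm and each number of a turn by 180 degrees. A row lasts 1/8 s, in which the tool goes at most 62.5 mm and 10.7 degrees, less where a joint would pass 70% of its speed; a pose out of reach is approached as far as the arm can. A call with a number of a shift or a turn outside -1 to 1 is refused whole. A call with a gripper value outside its range is refused whole. The fingers move at their own pace and stop on an object; the grip force is fixed at half the most. Time passes only in rows, so rows that do not move let the fingers close. It gives the time, the measured TCP pose, the force, the opening and the grip force at its end, in the units of the state.
- r.state(): the state, without advancing time (a new reading comes with each control period).
- imaging.grab_frame(name): name is "scene" or "top" or "wrist"; returns the picture (384x512x3 uint8, red, green, blue); there is no depth.
- imaging.camera_model(name): a dict with "vfov" (degrees; the focal length in pixels is half the picture's height over the tangent of half this angle, whatever the lens; pixels are square), "cx", "cy" (the principal point, pixels), "T" (4x4, takes a point from camera to world coordinates). Camera axes: x right, y down, z forward; pixel columns grow to the right and rows downward; lengths in m; the calibration is good to about 2 mm. A picture is of the moment at which its call begins: read the wrist's pose just before it. camera_model takes no time and is no camera call; for the wrist camera it gives the pose at the moment of the call.
- close_job(): hands the job in; it is judged then, once.
Trained networks look in the newest picture that a camera, given by its name, has taken for a name from the list of things; names that differ only in an ending like _2 or _b are one class to them, and where a whole thing is asked for, a point or a joint stands for the part that bears it (a point fixed in the world has none). Each returns a list of dicts, best first, with "confidence" (0 to 1); they miss things now and then, are a little off and sometimes report something else, mostly with a low value. They report only what shows in the picture. A call takes as long as a camera call. They do not tell look-alikes from the thing itself.
- imaging.look_for(camera, query): "location" ([x, y, z] in m, in world coordinates, good to about 4 mm: the middle of the surface that is visible of it).
- imaging.outline_of(camera, query): "region" (384x512 bool, what is visible of it).
- imaging.place_of(camera, query): "location" ([x, y, z] in m, in world coordinates, good to about 4 mm: a listed point, or the origin of a listed thing).
The state is a dict: "clock": time; "qpos": joint angles; "dq": joint speeds; "joint_torque": joint torques, N m; "position": TCP position; "eef_rot": TCP orientation; "ft_force": force on the tool from outside, world axes, zero at the start; "moment": the same for the moment, N m; "opening": finger opening in m; "grip_force": force on a finger pad.
Only numpy, scipy, OpenCV 4.12 (cv2) and the standard library are available. Lean on these libraries where they do the work, as an engineer would, in place of code of your own. Each camera call takes 0.05 s, during which the arm holds its last target. There are 200 camera calls.

## Working session

There is one attempt and no reset: what is moved stays moved. The work goes in short steps, Python scripts to look and compute and a tool call to move; the robot and the scene stay as the last step left them, time stands still between calls to the robot, and variables do not carry over. Pictures are saved under pics/ and viewed, at most 10 in all, crops included, and the job is handed in when it is done.

Besides the shell and the picture viewer there is one more tool, called after "Emit:" in YAML: its name, and indented under it one key for each argument. servo_tool: Moves the arm, as the interface text tells. Its arguments: {"type":"object","properties":{"offset":{"type":"array"},"twist":{"type":"array"},"jaw":{"type":"array"}},"required":["offset","twist","jaw"]}

```bash
mkdir -p pics; python3 - <<'E'
from rig import r, imaging
import cv2,numpy as np
s=r.state(); print(s['clock'],s['position'],s['eef_rot'],s['opening'])
ims=[]
for c in ['scene','top']:
    im=imaging.grab_frame(c); ims.append(im)
    for q in ['call_top','round_spot','filler_top','tall_jar','slim_jar','mug','bottle','panel','muller']:
        print(c,q,[(np.round(d['location'],3).tolist(),round(d['confidence'],2)) for d in imaging.place_of(c,q)[:3]])
for c,im in zip(['scene','top'],ims): cv2.imwrite(f'pics/{c}0.png',cv2.resize(im[:,:,::-1],(768,576)))
E
```

```text
0.0 [0.19095433 0.59453888 0.2489225 ] [ 1.79875131e+02 -4.58033585e-03 -1.78190854e+01] 0.08527166530772062
scene call_top [([0.325, -0.2, 0.022], 0.66), ([0.364, -0.107, 0.018], 0.59), ([0.516, 0.138, 0.0], 0.58)]
scene round_spot [([0.54, 0.122, 0.024], 0.51)]
scene filler_top [([0.607, -0.118, 0.05], 0.65)]
scene tall_jar [([0.426, -0.276, 0.003], 0.79)]
scene slim_jar [([0.593, -0.279, -0.002], 0.87)]
scene mug [([0.544, -0.472, 0.001], 0.62), ([0.539, 0.125, 0.024], 0.29)]
scene bottle [([0.492, 0.494, 0.0], 0.87)]
scene panel [([0.518, 0.142, 0.002], 0.94)]
scene muller [([0.75, -0.217, -0.001], 0.79), ([0.469, -0.118, 0.026], 0.48)]
top call_top [([0.471, -0.119, 0.018], 0.67), ([0.332, -0.203, 0.021], 0.59), ([0.365, -0.108, 0.021], 0.54)]
top round_spot [([0.539, 0.122, 0.021], 0.51), ([0.755, -0.216, -0.0], 0.37)]
top filler_top [([0.609, -0.12, 0.05], 0.7), ([0.487, 0.491, 0.001], 0.59)]
top tall_jar [([0.422, -0.273, 0.002], 0.64)]
top slim_jar [([0.594, -0.276, -0.002], 0.85)]
top mug [([0.539, -0.468, -0.002], 0.67), ([0.469, -0.117, 0.021], 0.28)]
top bottle [([0.49, 0.496, 0.003], 0.66), ([0.518, 0.14, -0.001], 0.53)]
top panel [([0.518, 0.138, -0.001], 0.66)]
top muller [([0.756, -0.216, 0.001], 0.72)]
```

View pics/scene0.png

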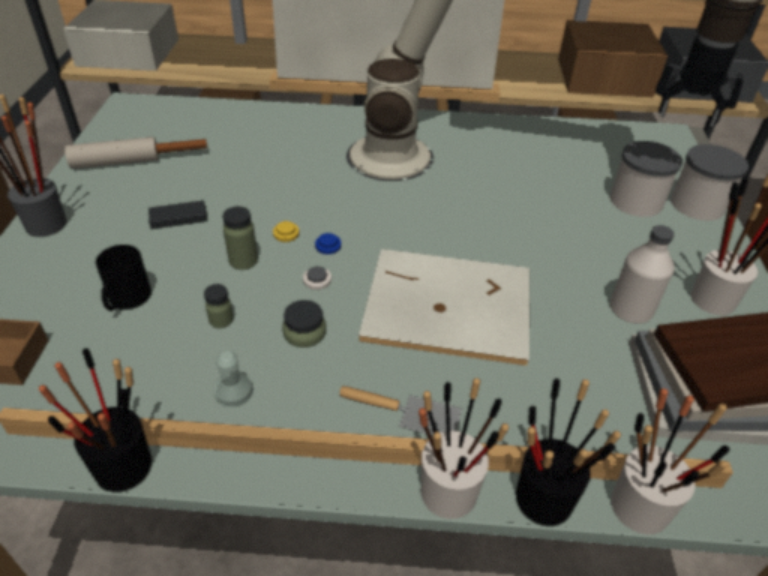

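View pics/top0.png

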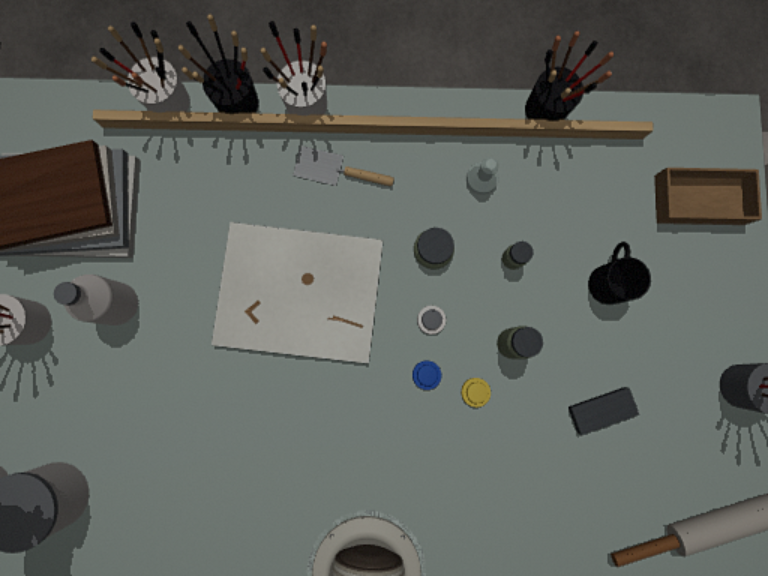

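The white button is at top-view pixel (431,320), about (0.471,-0.119). The round spot is at (307,279), about (0.539,0.122), and the filler jar at (435,247), about (0.608,-0.119). The blue and yellow buttons are decoys. I'll move above the button now.

Emit:
servo_tool:
  offset:
    - [0.37,0.45,0]
    - [0.37,0.45,0]
    - [0.37,0.45,0]
    - [0.37,0.45,0]
    - [0.37,0.45,0]
    - [0.37,0.45,0]
    - [0.37,0.45,0]
    - [0.37,0.45,0]
    - [0.37,0.45,0]
    - [0.37,0.45,0]
    - [0.37,0.45,0]
    - [0.37,0.45,0]
  twist:
    - [0,0,0]
    - [0,0,0]
    - [0,0,0]
    - [0,0,0]
    - [0,0,0]
    - [0,0,0]
    - [0,0,0]
    - [0,0,0]
    - [0,0,0]
    - [0,0,0]
    - [0,0,0]
    - [0,0,0]
  jaw: [0,0,0,0,0,0,0,0,0,0,0,0]

```text
clock: 2.5
position: [0.4493, -0.0568, 0.2505]
eef_rot: [-180.0, -0.1, -17.8]
ft_force: [1.7, 0.2, -0.1]
opening: -0.0003
grip_force: 0.0
```

Emit:
servo_tool:
  offset:
    - [0.2,0.27,0.4]
    - [0.2,0.27,0.4]
    - [0,0,0.2]
    - [0,0,0]
  twist:
    - [0,0,0]
    - [0,0,0]
    - [0,0,0]
    - [0,0,0]
  jaw: [0,0,0,0]

```text
clock: 3.0
position: [0.4692, -0.119, 0.1486]
eef_rot: [179.9, 0.2, -17.9]
ft_force: [-0.9, 0.5, -0.1]
opening: -0.0
grip_force: 0.0
```

```bash
cat > h.py <<'E'
from rig import r, imaging
import cv2,numpy as np
from scipy.spatial.transform import Rotation as R
def off(target):
    s=r.state(); M=R.from_euler('xyz',s['eef_rot'],degrees=True)
    print('t',s['clock'],'pos',np.round(s['position'],4),'rot',np.round(s['eef_rot'],2),'open',s['opening'],'f',np.round(s['ft_force'],1))
    print('offset units',np.round(M.inv().apply(np.array(target)-s['position'])/0.1,3))
def look(cam,q,fn=None):
    im=imaging.grab_frame(cam)
    print(cam,q,[(np.round(d['location'],4).tolist(),round(d['confidence'],2)) for d in imaging.place_of(cam,q)[:3]])
    if fn: cv2.imwrite('pics/'+fn,im[:,:,::-1])
E
python3 - <<'E'
from h import *
off([.471,-.119,.06])
look('wrist','call_top','w1.png'); look('top','call_top'); look('scene','call_top')
E
```

```text
t 3.0 pos [ 0.4692 -0.119   0.1486] rot [179.92   0.22 -17.87] open -8.891958526283724e-06 f [-0.9  0.5 -0.1]
offset units [ 0.02  -0.007  0.886]
wrist call_top [([0.3352, -0.2039, 0.0222], 0.56)]
top call_top [([0.3617, -0.1068, 0.0217], 0.72), ([0.3277, -0.2003, 0.0247], 0.51)]
scene call_top [([0.3623, -0.1056, 0.0176], 0.62), ([0.3283, -0.1993, 0.0225], 0.56), ([0.4708, -0.1173, 0.0237], 0.48)]
```

View pics/w1.png

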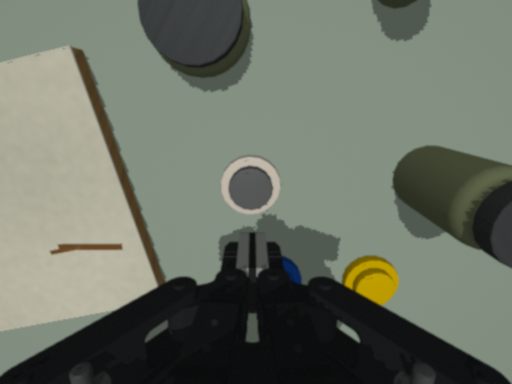

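The wrist view shows the white housing with its grey cap centred near (251,187), and the filler jar at the upper left. I'll check the cap position by calibration.

```bash
cat >> h.py <<'E'
def ray(cam,u,v,z):
    m=imaging.camera_model(cam); T=np.array(m['T']); f=192/np.tan(np.radians(m['vfov']/2))
    d=T[:3,:3]@[(u-m['cx'])/f,(v-m['cy'])/f,1]; return T[:3,3]+d*(z-T[2,3])/d[2]
E
python3 -c "
from h import *
print(ray('wrist',251,187,.021)); print(ray('top',431.5/1.5,320/1.5,.021))
print(ray('top',307.5/1.5,279/1.5,.02)); print(ray('top',435/1.5,247/1.5,.05))"
```

```text
[ 0.4714908  -0.11777423  0.021     ]
[ 0.4655407  -0.11542911  0.021     ]
[0.54080012 0.12444618 0.02      ]
[ 0.6022328  -0.11851084  0.05      ]
```

Emit:
servo_tool:
  offset:
    - [0.02,-0.01,0.3]
    - [0,0,0.3]
    - [0,0,0.3]
    - [0,0,0.1]
    - [0,0,0.05]
    - [0,0,0.03]
    - [0,0,0]
  twist:
    - [0,0,0]
    - [0,0,0]
    - [0,0,0]
    - [0,0,0]
    - [0,0,0]
    - [0,0,0]
    - [0,0,0]
  jaw: [0,0,0,0,0,0,0]

```text
clock: 4.18
position: [0.4729, -0.1181, 0.0426]
eef_rot: [-180.0, -0.1, -17.8]
ft_force: [0.3, -0.4, 0.1]
opening: 0.0004
grip_force: 0.0
```

Emit:
servo_tool:
  offset:
    - [0,0,0.02]
    - [0,0,0.02]
    - [0,0,0.02]
    - [0,0,0]
  twist:
    - [0,0,0]
    - [0,0,0]
    - [0,0,0]
    - [0,0,0]
  jaw: [0,0,0,0]

```text
clock: 4.68
position: [0.473, -0.1181, 0.0363]
eef_rot: [-180.0, -0.1, -17.8]
ft_force: [-0.0, 0.5, 4.2]
opening: -0.0004
grip_force: 2.0
```

Emit:
servo_tool:
  offset:
    - [0,0,0.02]
    - [0,0,0]
  twist:
    - [0,0,0]
    - [0,0,0]
  jaw: [0,0,0]

```text
schema error: expected 2 entries
```

Emit:
servo_tool:
  offset:
    - [0,0,0.015]
    - [0,0,0]
  twist:
    - [0,0,0]
    - [0,0,0]
  jaw: [0,0]

```text
clock: 4.92
position: [0.4731, -0.1181, 0.0348]
eef_rot: [-180.0, -0.1, -17.8]
ft_force: [0.5, 0.1, 5.4]
opening: -0.0002
grip_force: 2.4
```

Emit:
servo_tool:
  offset:
    - [0,0,0.015]
    - [0,0,0]
  twist:
    - [0,0,0]
    - [0,0,0]
  jaw: [0,0]

```text
clock: 5.18
position: [0.4731, -0.1182, 0.0346]
eef_rot: [-180.0, -0.1, -17.8]
ft_force: [-2.8, 0.9, 15.7]
opening: -0.0001
grip_force: 7.9
```

The button bottomed out at 15.7 N. Next I lift and go above the round spot.

Emit:
servo_tool:
  offset:
    - [0,0,-0.3]
    - [0,0,-0.5]
    - [0,0,-0.4]
    - [-0.02,-0.5,0]
    - [-0.02,-0.5,0]
    - [-0.02,-0.5,0]
    - [-0.02,-0.5,0]
    - [-0.02,-0.5,0]
    - [0,0,0]
    - [0,0,0]
  twist:
    - [0,0,0]
    - [0,0,0]
    - [0,0,0]
    - [0,0,0]
    - [0,0,0]
    - [0,0,0]
    - [0,0,0]
    - [0,0,0]
    - [0,0,0]
    - [0,0,0]
  jaw: [0,0,0,0,0,0,0,0,0,0]

```text
clock: 6.42
position: [0.5384, 0.1225, 0.152]
eef_rot: [179.9, 0.1, -17.8]
ft_force: [-0.3, -0.6, 0.1]
opening: -0.0001
grip_force: 0.0
```

```bash
python3 - <<'E'
from h import *
off([.540,.1225,.064])
look('wrist','round_spot','w2.png')
for d in imaging.outline_of('wrist','round_spot')[:2]:
    v,u=np.nonzero(d['region']); print(d['confidence'],len(u),u.mean(),v.mean(),ray('wrist',u.mean(),v.mean(),.02))
E
```

```text
t 6.425 pos [0.5384 0.1225 0.152 ] rot [ 1.799e+02  1.300e-01 -1.781e+01] open -0.0001236125827542596 f [-0.3 -0.6  0.1]
offset units [ 0.017 -0.007  0.88 ]
wrist round_spot [([0.5415, 0.1243, 0.0194], 0.69)]
```

View pics/w2.png

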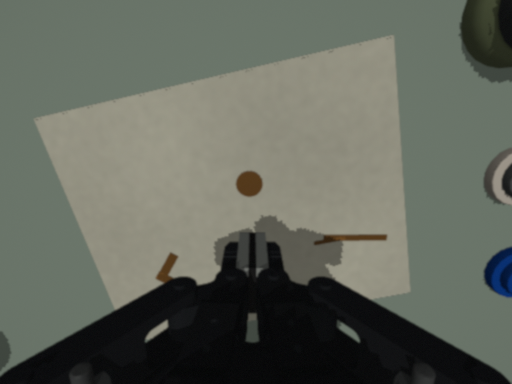

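The round spot is at (249,183), about (0.541,0.1235), with the scratch and chip elsewhere. I'll descend to TCP z ≈ 0.064 and dwell there.

Emit:
servo_tool:
  offset:
    - [0.02,-0.015,0.3]
    - [0,0,0.3]
    - [0,0,0.2]
    - [0,0,0.08]
    - [0,0,0]
    - [0,0,0]
    - [0,0,0]
    - [0,0,0]
    - [0,0,0]
    - [0,0,0]
    - [0,0,0]
    - [0,0,0]
  twist:
    - [0,0,0]
    - [0,0,0]
    - [0,0,0]
    - [0,0,0]
    - [0,0,0]
    - [0,0,0]
    - [0,0,0]
    - [0,0,0]
    - [0,0,0]
    - [0,0,0]
    - [0,0,0]
    - [0,0,0]
  jaw: [0,0,0,0,0,0,0,0,0,0,0,0]

```text
clock: 8.07
position: [0.5417, 0.1237, 0.065]
eef_rot: [180.0, 0.0, -17.8]
ft_force: [0.7, 0.7, 0.8]
opening: -0.0001
grip_force: 0.0
```

Emit:
servo_tool:
  offset:
    - [0,0,0]
    - [0,0,0]
    - [0,0,0]
    - [0,0,0]
    - [0,0,0]
    - [0,0,0]
    - [0,0,0]
    - [0,0,0]
    - [0,0,0]
    - [0,0,0]
  twist:
    - [0,0,0]
    - [0,0,0]
    - [0,0,0]
    - [0,0,0]
    - [0,0,0]
    - [0,0,0]
    - [0,0,0]
    - [0,0,0]
    - [0,0,0]
    - [0,0,0]
  jaw: [0,0,0,0,0,0,0,0,0,0]

```text
clock: 9.32
position: [0.5418, 0.1237, 0.065]
eef_rot: [180.0, 0.0, -17.8]
ft_force: [0.5, -0.7, -0.1]
opening: 0.0001
grip_force: 0.0
```

Emit:
servo_tool:
  offset:
    - [0,0,-0.4]
    - [0,0,-0.5]
    - [0,0,-0.3]
    - [0.27,0.42,0]
    - [0.27,0.42,0]
    - [0.27,0.42,0]
    - [0.27,0.42,0]
    - [0.27,0.42,0]
    - [0,0,0]
    - [0,0,0]
  twist:
    - [0,0,0]
    - [0,0,0]
    - [0,0,0]
    - [0,0,0]
    - [0,0,0]
    - [0,0,0]
    - [0,0,0]
    - [0,0,0]
    - [0,0,0]
    - [0,0,0]
  jaw: [0,0,0,0,0,0,0,0,0,0]

```text
clock: 10.58
position: [0.6057, -0.1175, 0.1847]
eef_rot: [-180.0, 0.0, -17.8]
ft_force: [0.4, 0.5, -0.5]
opening: 0.0001
grip_force: 0.0
```

```bash
python3 - <<'E'
from h import *
off([.608,-.119,.094])
look('wrist','filler_top','w3.png')
print(ray('wrist',250,187,.05))
E
```

```text
t 10.575 pos [ 0.6057 -0.1175  0.1847] rot [-1.800e+02  4.000e-02 -1.784e+01] open 8.44502530091181e-05 f [ 0.4  0.5 -0.5]
offset units [0.027 0.008 0.907]
wrist filler_top [([0.6075, -0.1193, 0.0478], 0.97)]
[ 0.60495887 -0.11488429  0.05      ]
```

View pics/w3.png

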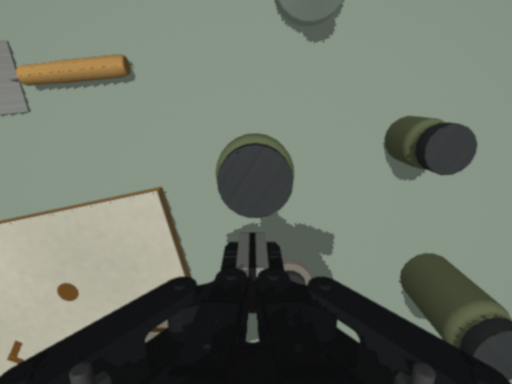

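The wrist view shows the filler lid centred at about (255,180), which matches (0.607,-0.119). I'll descend to TCP z ≈ 0.095.

Emit:
servo_tool:
  offset:
    - [0.02,0.01,0.3]
    - [0,0,0.3]
    - [0,0,0.2]
    - [0,0,0.1]
    - [0,0,0]
    - [0,0,0]
    - [0,0,0]
    - [0,0,0]
    - [0,0,0]
    - [0,0,0]
    - [0,0,0]
    - [0,0,0]
  twist:
    - [0,0,0]
    - [0,0,0]
    - [0,0,0]
    - [0,0,0]
    - [0,0,0]
    - [0,0,0]
    - [0,0,0]
    - [0,0,0]
    - [0,0,0]
    - [0,0,0]
    - [0,0,0]
    - [0,0,0]
  jaw: [0,0,0,0,0,0,0,0,0,0,0,0]

```text
clock: 12.18
position: [0.6077, -0.1191, 0.095]
eef_rot: [180.0, 0.0, -17.8]
ft_force: [0.0, -0.0, 0.1]
opening: 0.0001
grip_force: 0.0
```

Emit:
servo_tool:
  offset:
    - [0,0,0]
    - [0,0,0]
    - [0,0,0]
    - [0,0,0]
    - [0,0,0]
    - [0,0,0]
    - [0,0,0]
    - [0,0,0]
    - [0,0,0]
    - [0,0,0]
  twist:
    - [0,0,0]
    - [0,0,0]
    - [0,0,0]
    - [0,0,0]
    - [0,0,0]
    - [0,0,0]
    - [0,0,0]
    - [0,0,0]
    - [0,0,0]
    - [0,0,0]
  jaw: [0,0,0,0,0,0,0,0,0,0]

```text
clock: 13.42
position: [0.6077, -0.1191, 0.095]
eef_rot: [-180.0, 0.0, -17.8]
ft_force: [-0.1, 0.1, -0.4]
opening: -0.0002
grip_force: 0.0
```

Emit:
servo_tool:
  offset:
    - [0,0,-0.4]
    - [0,0,-0.5]
    - [0,0,-0.5]
    - [0,0,-0.4]
    - [0,0,0]
    - [0,0,0]
    - [0,0,0]
    - [0,0,0]
  twist:
    - [0,0,0]
    - [0,0,0]
    - [0,0,0]
    - [0,0,0]
    - [0,0,0]
    - [0,0,0]
    - [0,0,0]
    - [0,0,0]
  jaw: [0,0,0,0,0,0,0,0]

```text
clock: 14.42
position: [0.6073, -0.119, 0.2737]
eef_rot: [180.0, 0.1, -17.8]
ft_force: [1.3, 0.1, 0.4]
opening: 0.0
grip_force: 0.0
```

```bash
python3 -c "
from rig import close_job
print(close_job())"
```

```text
the job is handed in; nothing more can be done
None
```

I pressed the white call button fully down, held the fingertips about 2.5 cm above the round spot and then the filler jar for about 2 s each, raised the hand to 0.27 m, and handed the job in; no verdict came back.

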